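# Empty the used capsule from the coffee machine

### The arm

A 6-joint arm with a two-finger parallel gripper is mounted at the origin on the work surface. World frame = base frame: x ahead of the robot, y to its left, z up, the work surface at z = 0. Lengths are in mm, angles in rad, forces in N, time in s.
With the tool pointing down it reaches from about 375 to 750 mm from the base axis. Payload 9 kg.
Tool frame: the origin (TCP) lies at the centre of the arm's flange, where the gripper is bolted on; the fingertips stand 173 mm ahead of it and the grasp point (between the pads) lies 155 mm ahead of it; z points along the fingers, y is the line along which they close (so a half turn about z gives the same grasp; the last joint's range is limited). The gripper opens to 85 mm and grips with 20 to 120 N. Pads are 22 mm wide; open, the fingers measure 114 mm over their backs; the gripper's body (76 mm by 85 mm) begins 54 mm behind the grasp point. The pads swing forward as they close: fully open they stand 13 mm farther back than shut.
Start: joints at [1.095, 0.104, 0.097, 1.564, 0, 1.353], TCP at [152.968, 580.188, 404.731] pointing down, gripper open.
Joint ranges: [-2.99, 2.99], [-0.84, 1.86], [-1.1, 1.16], [-1.84, 2.11], [-1.51, 1.56], [-3.14, 3.14]. Speed limits (rad/s): [2.22, 2.22, 2.57, 3.14, 3.14, 3.14].

### API

Orientations are given as a rotation vector (axis times angle).
In Python, from cell import * gives the robot as it stands. The module is installed in compiled form; this text tells all that it offers.
- The arm moves only by the tool arm_command, never from a script. Its argument "commands" is a list of rows, each a list of 3 entries, a list of its own where there are three numbers: the turn, a rotation vector about the tool's x, y, z in rad, then the shift along the tool's x, y, z in units of 25 mm (1.0 is 25 mm), then the closure in counts, from 0 (fully open) to 255 (shut). A call has 1 to 8 rows; each row shifts and turns the commanded pose from where the row before left it, along the tool's axes as they then stand; what a row does not reach is not made up. A row lasts 1/10 s, in which the tool goes at most 50 mm and 8.59 degrees, less where a joint would pass 70% of its speed; a pose out of reach is approached as far as the arm can. A call is refused whole if a number of a shift passes 1 or a number of a turn 0.15, either way. A call with a gripper value outside its range is refused whole. The fingers move at their own pace and stop on an object; the grip force is fixed at half the most. Time passes only in rows, so rows that do not move let the fingers close. It gives the time, the measured TCP pose, the force, the opening and the grip force at its end, in the units of the state.
- observe(): the state, without advancing time (a new reading comes with each control period).
- grab_frame(name): name is "scene" or "top" or "wrist"; returns (picture, depth): 400x640x3 uint8, red, green, blue; 400x640 float32, mm along the optical axis (not along the pixel's ray), 0 where there is no reading.
- camera_info(name): a dict with "K" (3x3 intrinsics, pixels), "R" (3x3) and "t" (3): a world point X has camera coordinates R X + t; the wrist camera has in their place "hand_eye" (4x4, takes a point from camera to tool coordinates, whose origin is the TCP and whose axes are the flange's). Camera axes: x right, y down, z forward; pixel columns grow to the right and rows downward; lengths in mm; the calibration is good to about 2 mm. A picture is of the moment at which its call begins: read the wrist's pose just before it. camera_info takes no time and is no camera call.
- hand_in(): hands the job in; it is judged then, once.
The state is a dict: "t": time; "joints": joint angles; "qvel": joint speeds; "joint_efforts": joint torques, N m; "tool_pos": TCP position; "tool_rot": TCP orientation; "ft_force": force on the tool from outside, world axes, zero at the start; "torque": the same for the moment, N m; "opening": opening from 0.0 (shut) to 1.0 (fully open); "grip_force": force on a finger pad.
Only numpy, scipy, OpenCV 4.12 (cv2) and the standard library are available. Lean on these libraries where they do the work, as an engineer would, in place of code of your own. Each camera call takes 0.05 s, during which the arm holds its last target. There are 200 camera calls.

### The job

Empty the used capsule out of the coffee machine: swing the locking lever on its head all the way up and leave it up, draw the capsule holder out of the machine by its handle with the capsule still lying in it, carry it to the green bin and tip it over on its side, at least 60 degrees from level, so that the capsule drops into the bin. Finish while still holding the holder by its handle, tipped that far and raised above the bin without touching it; keep it so. Do not shift the bin, the carafe, the canister or the mug.

Things in the scene. Friction and masses are not known exactly. Their poses are not given: they have to be found in the camera images.
- brewer: Black capsule coffee machine, fixed, 160 mm wide (its y), 310 deep (its x), 262 high. Origin: on the counter under its middle; x points from front to back, so its front faces its own -x. The brew head overhangs in front: front face at x = -108 mm, 104 wide, from 172 to 222 mm high. Drip tray below: 45 mm high, reaching to x = -160 mm.
- lever_pivot (a point): Middle of the hinge of the locking lever on top of the brew head, 238 mm high; the hinge axis lies along the machine's y. Axes as the machine's. The lever is 105 mm long to its knob and lies forward (machine's -x) when down.
- lever (a joint): Locking lever: 0 = down (holder locked), 1.1 rad = all the way up at its stop. Stiff (2 to 3 N at the knob), it stays where it is left. While it is down, two lugs stand before the holder's plate and lock it in; above about 0.5 rad they are clear.
- lever_knob (a point): Centre of the red knob at the lever's free end: a bar of 18 mm diameter, 36 mm long along the machine's y; the 16 mm wide lever arm runs back from its middle to the hinge. With the lever down it stands 27 mm in front of the head, 238 mm high, with free air below and beside it; it rises on a 105 mm arc about the hinge.
- holder_grip (a point): Point on the axis of the capsule holder's round wooden handle: 22 mm diameter, 82 mm long along the holder's x, sticking level out of the machine's front, 139 mm high; this point is 57 mm before the head, 40 mm short of the handle's end. Axes of the holder: x from handle to plate, z up when level. The holder weighs 0.12 kg, its balance point about 60 mm from here towards the plate.
- holder_seat (a point): Centre of the top face of the holder's aluminium plate (72 mm along x, 80 across, 6 thick), 100 mm from holder_grip along the holder's x and 2 mm above it; same axes. It lies in an open-fronted slideway under the head with 2.5 mm play each side; drawn 85 mm or more straight to the machine's -x it is clear.
- capsule_center (a point): Centre of the used capsule: a copper-coloured dome, 61 mm across the flat flange on top, 25 mm high, about 22 g, nose down in a 33 mm hole in the holder's plate. It only rests there: carried level it stays; tipped about the handle to some 45 to 55 degrees it rolls off over the lower edge and falls 60 to 90 mm to that side of the middle of the plate.
- bin: Open green bin for used capsules, standing loose on the counter, 190 mm square outside, 110 mm high, walls and floor 5 mm, about 0.8 kg. Origin: centre of its underside.
- carafe: Light-blue thermal carafe with a black lid, 104 mm across, 175 mm high, handle reaching 87 mm from its axis. Origin: centre of its underside. Not to be disturbed.
- canister: White and yellow sugar canister, 78 mm across, 137 mm high. Origin: centre of its underside. Not to be disturbed.
- mug: White mug, 80 mm across, 95 mm high, with a handle. Origin: centre of its underside. Not to be disturbed.
There are look-alikes about, which are no part of the job. What is shaped like the part that bears holder_grip but purple is not meant.

How it is judged (in metres and radians):
On the way, in this order (a step that is already met when the one before it is completed fails the run):
1. the lever is swung all the way up, the capsule still in its holder in the machine (value of joint lever above 0.95 rad and distance between capsule_center and holder_seat below 0.025 m), for 0.2 s.
2. the holder is drawn out of the machine with the capsule lying in it (x of holder_seat in the frame of brewer below -0.145 m and distance between capsule_center and holder_seat below 0.025 m and angle between holder_seat's own z axis and vertical below 0.6 rad and contact force between the fingers and holder above 0.5 N), for 0.2 s.
At the end, for the whole second after the job is handed in: The capsule lies inside the bin; the gripper holds the holder tipped at least 57 degrees from level, the plate's centre more than 130 mm above the counter and within 150 mm of the bin's middle seen from above, touching neither bin nor machine; the lever is up (above 0.95 rad) (x of capsule_center in the frame of bin between -0.095 and 0.095 m and y of capsule_center in the frame of bin between -0.095 and 0.095 m and height (world z) of capsule_center below 0.07 m and angle between holder_seat's own z axis and vertical above 1 rad and height (world z) of holder_seat above 0.13 m and horizontal distance between holder_seat and bin below 0.15 m and contact force between the fingers and holder above 1 N and contact force between holder and bin below 0.3 N and contact force between holder and brewer below 0.3 N and value of joint lever above 0.95 rad); the arm keeps its last pose, push and grip.
It fails at once if the bin is shifted by more than 40 mm (distance of bin from where it was at the start of the episode above 0.04 m).
It fails at once if the carafe, canister or mug is shifted by more than 30 mm or tipped (distance of any of carafe, canister, mug from where it was at the start of the episode above 0.03 m or angle between any of carafe, canister, mug's own z axis and vertical above 0.4 rad).
It also fails if it takes over 64 s, if anything falls off the work surface, if the arm or the gripper's body presses on something with over 40 N, if the wrist force passes 120 N, or if a joint passes its speed limit or range.

## Working session

There is one attempt and no reset: what is moved stays moved. The work goes in short steps, Python scripts to look and compute and a tool call to move; the robot and the scene stay as the last step left them, time stands still between calls to the robot, and variables do not carry over. Pictures are saved under pics/ and viewed, at most 10 in all, crops included, and the job is handed in when it is done.

Besides the shell and the picture viewer there is one more tool, called after "Request:" in YAML: its name, and indented under it one key for each argument. arm_command: Moves the arm, as the interface text tells. Its arguments: {"type":"object","properties":{"commands":{"type":"array","items":{"type":"array"}}},"required":["commands"]}

```bash
mkdir -p pics
python3 - <<'E'
from cell import *
import cv2,numpy as np
s=observe();print({k:np.round(v,3) for k,v in s.items()})
for n in("scene","top"):
    p,d=grab_frame(n);np.savez(n+".npz",p=p,d=d);cv2.imwrite(f"pics/{n}.png",p[:,:,::-1])
    c=camera_info(n);print(n,{k:np.round(v,3).tolist() for k,v in c.items()})
print({k:np.round(v,3).tolist() for k,v in camera_info("wrist").items()})
E
```

```text
{'t': np.float64(0.0), 'joints': array([ 1.095,  0.105,  0.096,  1.564, -0.   ,  1.353]), 'qvel': array([-0.001,  0.002,  0.001,  0.001,  0.001,  0.001]), 'joint_efforts': array([-1.0000e-03, -5.5694e+01,  5.0365e+01,  1.7000e-02, -0.0000e+00,
       -0.0000e+00]), 'tool_pos': array([152.913, 580.069, 403.924]), 'tool_rot': array([-4.040e-01, -3.115e+00,  2.000e-03]), 'ft_force': array([ 1.152,  0.517, -0.372]), 'torque': array([ 0.001,  0.048, -0.01 ]), 'grip_force': np.float64(0.0), 'opening': np.float64(1.0)}
scene {'K': [[504.27, 0.0, 316.857], [0.0, 504.27, 202.59], [0.0, 0.0, 1.0]], 'R': [[-0.625, 0.78, -0.017], [0.585, 0.454, -0.672], [-0.517, -0.43, -0.74]], 't': [368.539, -219.463, 1954.965]}
top {'K': [[446.688, 0.0, 319.663], [0.0, 446.688, 207.005], [0.0, 0.0, 1.0]], 'R': [[-0.021, -1.0, -0.003], [-0.987, 0.021, -0.16], [0.16, -0.0, -0.987]], 't': [-16.165, 584.433, 1631.463]}
{'K': [[299.617, 0.0, 312.635], [0.0, 299.617, 199.557], [0.0, 0.0, 1.0]], 'hand_eye': [[0.001, -0.946, -0.325, 83.266], [1.0, 0.0, 0.002, 0.129], [-0.001, -0.325, 0.946, 31.627], [0.0, 0.0, 0.0, 1.0]]}
```

View pics/scene.png

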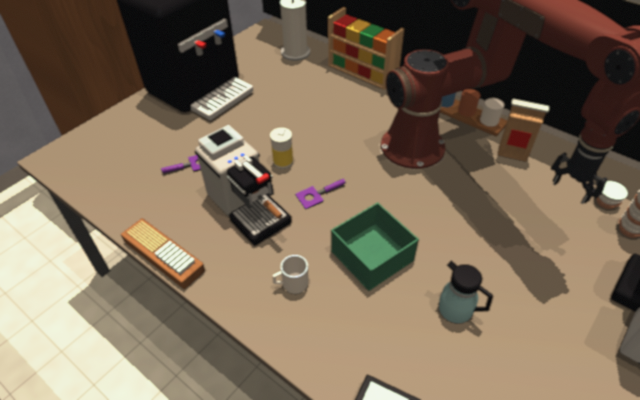

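View pics/top.png

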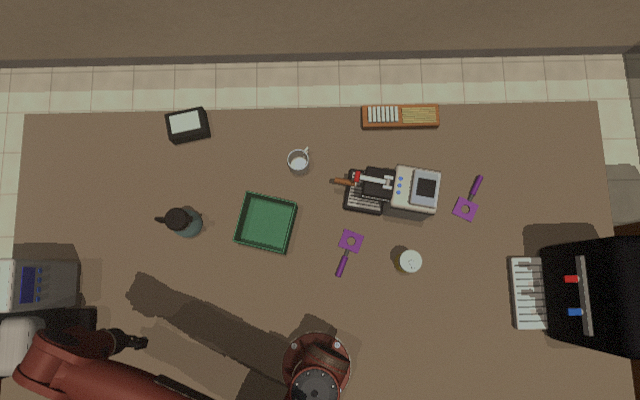

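The scene view shows the brewer at (235,180), its red knob at (262,178) and brown handle at (272,208). It also shows purple look-alikes at (185,165) and (320,193), the bin at (374,247), mug (293,275), canister (281,147) and carafe (462,295). In the top view the knob is at (357,177) and the handle at (342,182).

Candidates for the holder, by top-view pixel: brown handle in the machine (342,182), purple (350,243), purple (466,207). I choose the brown one in the machine. Next I'll check it in a crop and measure.

```bash
cat > h.py <<'E'
from cell import *
import cv2,numpy as np
from scipy.spatial.transform import Rotation as Ro
def world(n,d,c=None):
    c=c or camera_info(n);K,R,t=map(np.array,(c["K"],c["R"],c["t"]))
    v,u=np.indices(d.shape);r=np.stack([(u-K[0,2])/K[0,0],(v-K[1,2])/K[1,1],np.ones(d.shape)],-1)*d[...,None]
    return (r-t)@R
E
python3 - <<'E'
from h import *
T={}
for n in("scene","top"):
    z=np.load(n+".npz");p,d=z["p"],z["d"];W=world(n,d);hsv=cv2.cvtColor(p,cv2.COLOR_RGB2HSV);H,S,V=[hsv[...,i].astype(int) for i in range(3)]
    b={"scene":(225,300,150,240),"top":(325,445,160,220)}[n]
    box=np.zeros(d.shape,bool);box[b[2]:b[3],b[0]:b[1]]=1;box&=d>0
    def rep(nm,m):
        P=W[m]; 
        if len(P)<3: print(n,nm,len(P));return
        v,u=np.nonzero(m);print(n,nm,len(P),"px",u.mean().round(1),v.mean().round(1),"med",np.median(P,0).round(1),"min",P.min(0).round(0),"max",P.max(0).round(0))
    rep("red",box&((H<6)|(H>174))&(S>170)&(V>110))
    m=box&(H>4)&(H<18)&(S>110)&(W[...,2]>110)&(W[...,2]<170);rep("brown",m)
    P=W[m]
    if len(P)>5:
        q=P-P.mean(0);print(np.linalg.svd(q)[2][0].round(3))
    g=(H>60)&(H<85)&(S>80)&(d>0);rep("green",g)
    r=cv2.minAreaRect(W[g&(W[...,2]>95)][:,:2].astype(np.float32));print("rim",r)
    box2=box&(W[...,2]>245);rep("top body",box2);print(cv2.minAreaRect(W[box2][:,:2].astype(np.float32)))
    for nm,(u,v,r) in {"scene":{"mug":(293,275,24),"can":(281,147,22),"caraf":(462,290,34)},"top":{"mug":(298,160,16),"can":(410,262,16),"caraf":(180,222,28)}}[n].items():
        bb=np.zeros(d.shape,bool);bb[v-r:v+r,u-r:u+r]=1;rep(nm,bb&(d>0)&(W[...,2]>25))
    c=p[b[2]:b[3],b[0]:b[1],::-1];cv2.imwrite(f"pics/c_{n}.png",cv2.resize(c,None,fx=5,fy=5,interpolation=cv2.INTER_CUBIC))
a=cv2.imread("pics/c_scene.png");b=cv2.imread("pics/c_top.png")
b=cv2.resize(b,(420,210));a=cv2.resize(a,(375,450));o=np.zeros((450,795,3),np.uint8);o[:,:375]=a;o[:210,375:]=b;cv2.imwrite("pics/crop.png",o)
E
```

```text
scene red 58 px 263.1 177.3 med [ 651.4 -149.5  251.7] min [ 606. -185.  208.] max [ 673. -140.  258.]
scene brown 123 px 272.0 208.9 med [ 664.6 -112.4  146.5] min [ 648. -150.  128.] max [678. -80. 155.]
[ 0.198  0.98  -0.03 ]
scene green 4834 px 372.7 227.8 med [502.4 158.9  47.9] min [ -449. -1001.    -5.] max [646. 619. 380.]
rim ((65.410400390625, -287.0635986328125), (1279.1461181640625, 955.3115844726562), 79.8003921508789)
scene top body 184 px 253.4 170.4 med [ 647.9 -187.2  248.5] min [ 611. -267.  245.] max [ 673. -140.  258.]
((642.042724609375, -205.8756866455078), (128.99729919433594, 44.94443893432617), 80.85136413574219)
scene mug 814 px 292.3 272.7 med [766.2  46.8  66. ] min [720.   9.  25.] max [817.  92. 101.]
scene can 725 px 280.1 146.2 med [ 393.5 -320.6  110.6] min [ 334. -381.   25.] max [ 609. -193.  226.]
scene caraf 2025 px 462.9 292.3 med [560.4 483.  127.6] min [499. 415.  25.] max [590. 560. 184.]
top red 41 px 356.9 176.1 med [ 653.  -154.8  254.1] min [ 633. -162.  248.] max [ 669. -145.  263.]
top brown 114 px 344.3 181.6 med [ 657.5 -117.4  148.3] min [ 591. -210.  136.] max [674. -81. 157.]
[-0.296 -0.955  0.029]
top green 2076 px 305.0 231.9 med [519.5 165.    6.1] min [  87. -929.   -8.] max [635. 284. 462.]
rim ((364.48675537109375, -308.30810546875), (1200.2249755859375, 336.5394287109375), 79.26072692871094)
top top body 1173 px 415.5 186.9 med [ 614.4 -367.5  255.7] min [ 539. -431.  245.] max [ 671. -144.  272.]
((624.4553833007812, -284.16558837890625), (283.9577331542969, 121.32621002197266), 78.91975402832031)
top mug 285 px 298.5 160.5 med [768.3  46.2  72.6] min [715.  11.  25.] max [810.  89. 104.]
top can 490 px 408.0 261.6 med [ 370.4 -333.   133.6] min [ 334. -379.   25.] max [ 411. -301.  144.]
top caraf 886 px 181.4 222.1 med [526.2 456.8 165.3] min [481. 412.  28.] max [580. 553. 184.]
```

View pics/crop.png

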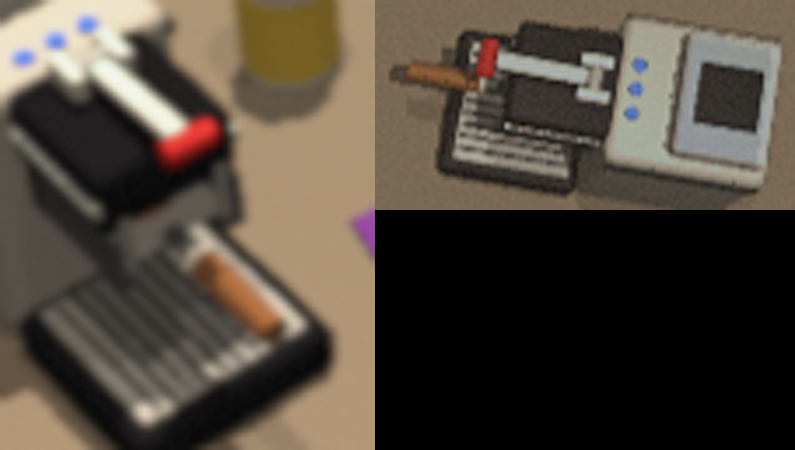

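The crop confirms the choice: the brown handle sticks out under the head, below the red knob and on the same centre line, and the purple ones lie apart on the counter. Now I'll swing the arm on an arc around the base to the front of the machine, rising as it goes.

Request:
arm_command:
  commands:
    - [[0, 0, 0.042], [-1, 0.08, -0.06], 0]
    - [[0, 0, 0.042], [-1, 0.08, -0.06], 0]
    - [[0, 0, 0.042], [-1, 0.08, -0.06], 0]
    - [[0, 0, 0.042], [-1, 0.08, -0.06], 0]
    - [[0, 0, 0.042], [-1, 0.08, -0.06], 0]
    - [[0, 0, 0.042], [-1, 0.08, -0.06], 0]
    - [[0, 0, 0.042], [-1, 0.08, -0.06], 0]
    - [[0, 0, 0.042], [-1, 0.08, -0.06], 0]

```text
t: 0.9
tool_pos: [343.1, 515.9, 416.2]
tool_rot: [-0.922, -3.003, 0.001]
ft_force: [-0.2, 1.0, -0.2]
opening: 1.001
grip_force: 0.0
```

Request:
arm_command:
  commands:
    - [[0, 0, 0.042], [-1, 0.08, -0.06], 0]
    - [[0, 0, 0.042], [-1, 0.08, -0.06], 0]
    - [[0, 0, 0.042], [-1, 0.08, -0.06], 0]
    - [[0, 0, 0.042], [-1, 0.08, -0.06], 0]
    - [[0, 0, 0.042], [-1, 0.08, -0.06], 0]
    - [[0, 0, 0.042], [-1, 0.08, -0.06], 0]
    - [[0, 0, 0.042], [-1, 0.08, -0.06], 0]
    - [[0, 0, 0.042], [-1, 0.08, -0.06], 0]

```text
t: 1.7
tool_pos: [500.6, 393.1, 428.2]
tool_rot: [-1.411, -2.806, 0.001]
ft_force: [-0.3, -0.5, 0.3]
opening: 1.003
grip_force: 0.0
```

Request:
arm_command:
  commands:
    - [[0, 0, 0.042], [-1, 0.08, -0.06], 0]
    - [[0, 0, 0.042], [-1, 0.08, -0.06], 0]
    - [[0, 0, 0.042], [-1, 0.08, -0.06], 0]
    - [[0, 0, 0.042], [-1, 0.08, -0.06], 0]
    - [[0, 0, 0.042], [-1, 0.08, -0.06], 0]
    - [[0, 0, 0.042], [-1, 0.08, -0.06], 0]
    - [[0, 0, 0.042], [-1, 0.08, -0.06], 0]
    - [[0, 0, 0.042], [-1, 0.08, -0.06], 0]

```text
t: 2.5
tool_pos: [608.7, 225.2, 440.2]
tool_rot: [-1.86, -2.531, 0.001]
ft_force: [-0.3, 0.2, 0.4]
opening: 0.996
grip_force: 0.0
```

Request:
arm_command:
  commands:
    - [[0, 0, 0.042], [-1, 0.08, -0.06], 0]
    - [[0, 0, 0.042], [-1, 0.08, -0.06], 0]
    - [[0, 0, 0.042], [-1, 0.08, -0.06], 0]
    - [[0, 0, 0.042], [-1, 0.08, -0.06], 0]
    - [[0, 0, 0.042], [-1, 0.08, -0.06], 0]
    - [[0, 0, 0.042], [-1, 0.08, -0.06], 0]
    - [[0, 0, 0], [0, 0, 0], 0]
    - [[0, 0, 0], [0, 0, 0], 0]

```text
t: 3.3
tool_pos: [649.8, 81.5, 449.3]
tool_rot: [-2.162, -2.278, 0.0]
ft_force: [-0.9, -0.2, -0.5]
opening: 1.003
grip_force: 0.0
```

```bash
cat >> h.py <<'E'
def wcam():
    s=observe();p,d=grab_frame("wrist");c=camera_info("wrist")
    X=np.array(c["hand_eye"]);T=np.eye(4);T[:3,:3]=Ro.from_rotvec(s["tool_rot"]).as_matrix();T[:3,3]=s["tool_pos"]
    E=np.linalg.inv(T@X);return p,d,dict(K=c["K"],R=E[:3,:3],t=E[:3,3]),s
E
python3 - <<'E'
from h import *
p,d,c,s=wcam();W=world("w",d,c);cv2.imwrite("pics/w1.png",p[:,:,::-1]);np.savez("w1.npz",p=p,d=d,W=W)
H,S,V=[x.astype(int) for x in cv2.split(cv2.cvtColor(p,cv2.COLOR_RGB2HSV))]
red=((H<6)|(H>174))&(S>150)&(V>90)&(W[...,2]>225)&(d>0)
br=(H>4)&(H<18)&(S>100)&(W[...,2]>110)&(W[...,2]<160)&(d>0)&(W[...,0]>600)
br&=W[...,0]<720
for n,m in(("red",red),("br",br)):
    P=W[m];v,u=np.nonzero(m);print(n,len(P),u.mean(),v.mean(),np.median(P,0).round(1),P.min(0).round(),P.max(0).round())
    print(cv2.minAreaRect(P[:,:2].astype(np.float32)))
E
```

```text
<stdin>:8: RuntimeWarning: Mean of empty slice.
  ret = ret.dtype.type(ret / rcount)
  return _methods._mean(a, axis=axis, dtype=dtype,
  ret = um.true_divide(
Traceback (most recent call last):
ValueError: zero-size array to reduction operation minimum which has no identity
```

View pics/w1.png

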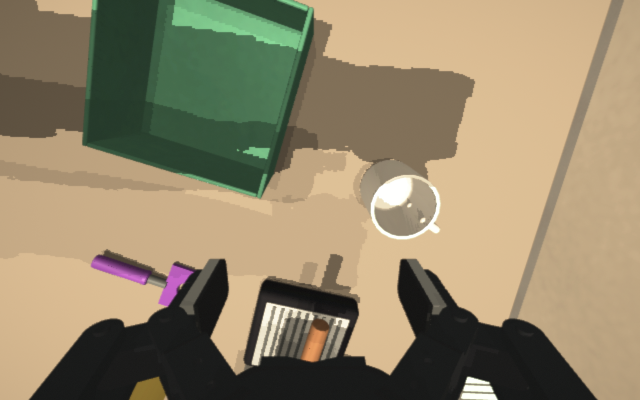

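The wrist view shows the wooden handle at (316,345) over the drip tray, between the fingers. The mug is at (403,205), the bin upper left and a purple decoy at (150,275). The knob is hidden below the gripper, so I'll cast rays from all the views.

Run:
```python
from h import *
def onplane(c,u,v,z):
    K,R,t=map(np.array,(c["K"],c["R"],c["t"]));C=-R.T@t
    r=np.stack([(u-K[0,2])/K[0,0],(v-K[1,2])/K[1,1],np.ones(len(u))],-1)@R
    return C+r*((z-C[2])/r[:,2])[:,None]
p,d,c,s=wcam()
f=np.array([np.cos(np.radians(79)),np.sin(np.radians(79))]);g=np.array([f[1],-f[0]])  # front, toward world +x
z=np.load("scene.npz");z2=np.load("top.npz")
for n,p,d,c,b in(("scene",z["p"],z["d"],camera_info("scene"),(225,300,150,240)),("top",z2["p"],z2["d"],camera_info("top"),(325,445,160,220)),("wrist",p,d,c,(230,380,290,360))):
    H,S,V=[x.astype(int) for x in cv2.split(cv2.cvtColor(p,cv2.COLOR_RGB2HSV))]
    box=np.zeros(d.shape,bool);box[b[2]:b[3],b[0]:b[1]]=1
    red=box&((H<6)|(H>174))&(S>170)&(V>110);br=box&(H>4)&(H<16)&(S>110)&(V>60)
    for nm,m,h in(("red",red,243),("brown",br,144)):
        k,l,st,ce=cv2.connectedComponentsWithStats(m.astype(np.uint8))
        if k<2: continue
        i=1+st[1:,4].argmax();v,u=np.nonzero(l==i)
        Q=onplane(c,u.astype(float),v.astype(float),h)[:,:2];a=Q@f;e=Q@g
        print(n,nm,len(u),st[i,:4],"mean",Q.mean(0).round(1),"f:",np.percentile(a,[0,50,100]).round(1),"g:",np.percentile(e,[0,50,100]).round(1),"dir",np.degrees(np.arctan2(*np.linalg.svd(Q-Q.mean(0))[2][0][::-1])).round(1))
        D=world(n,d,c)[l==i];D=D[(D[:,2]>h-25)&(D[:,2]<h+20)];
        if len(D): print("   depth f,g,z med",np.median(D[:,:2]@f).round(1),np.median(D[:,:2]@g).round(1),np.median(D[:,2]).round(1))
    if n!="scene":
        m=(H>55)&(H<85)&(S>70);k,l,st,ce=cv2.connectedComponentsWithStats(m.astype(np.uint8))
        W=world(n,d,c);m=(l==1+st[1:,4].argmax())&(W[...,2]>98)&(W[...,2]<120);P=W[m][:,:2].astype(np.float32);print("bin",len(P),cv2.minAreaRect(P))
# white body top in top view
p,d=z2["p"],z2["d"];W=world("top",d,camera_info("top"));m=(W[...,2]>252)&(W[...,2]<285)&(d>0);m[:160]=0;m[220:]=0;m[:,:385]=0;m[:,445:]=0
P=W[m][:,:2].astype(np.float32);r=cv2.minAreaRect(P);print("body",r,np.array(r[0])@f,np.array(r[0])@g)
```

```text
scene red 58 [257 173  12   9] mean [ 646.  -155.7] f: [-42.4 -29.6 -19.8] g: [644.2 663.5 684.6] dir -2.6
   depth f,g,z med -21.7 669.7 251.9
scene brown 124 [264 201  17  17] mean [ 663.3 -114.9] f: [-25.1  13.7  54.1] g: [662.8 673.1 683.4] dir 76.8
   depth f,g,z med 16.8 674.4 146.5
top red 41 [354 171   6  11] mean [ 654.5 -155.4] f: [-34.6 -27.5 -20.3] g: [655.5 672.4 689.4] dir 166.9
   depth f,g,z med -27.0 669.4 254.1
top brown 119 [334 177  21   9] mean [ 659.2 -117.3] f: [-26.7  10.8  47.2] g: [658.7 669.5 680.9] dir -102.7
   depth f,g,z med 10.4 667.8 148.3
bin 142 ((523.3181762695312, 171.80621337890625), (187.2205047607422, 186.63302612304688), 75.2541732788086)
wrist brown 731 [301 319  28  41] mean [662.8 -98.5] f: [-0.8 30.  59.7] g: [658.7 669.2 680.3] dir -101.5
   depth f,g,z med 32.0 668.8 145.6
bin 4192 ((527.0780029296875, 173.89932250976562), (188.67002868652344, 189.86196899414062), 75.10106658935547)
body ((614.2833251953125, -336.30694580078125), (174.68035888671875, 119.52482604980469), 78.25807189941406) -212.91725582322607 667.1676008167412
```

Request:
arm_command:
  commands:
    - [[0, 0, 0.125], [0, 0, 0], 0]
    - [[0, 0, 0.125], [0, 0, 0], 0]
    - [[0, 0, 0], [-0.915, 0.194, 0], 0]
    - [[0, 0, 0], [-0.915, 0.194, 0], 0]
    - [[0, 0, 0], [-0.915, 0.194, 0], 0]
    - [[0, 0, 0], [-0.915, 0.194, 0], 0]
    - [[0, 0, 0], [-0.915, 0.194, 0], 0]
    - [[0, 0, 0], [-0.915, 0.194, 0], 0]

```text
t: 4.2
tool_pos: [651.4, -58.1, 449.6]
tool_rot: [-2.427, -1.994, -0.0]
ft_force: [0.6, 0.6, 0.5]
opening: 1.0
grip_force: 0.0
```

Request:
arm_command:
  commands:
    - [[0, 0, 0], [-0.915, 0.194, 0], 0]
    - [[0, 0, 0], [-0.915, 0.194, 0], 0]
    - [[0, 0, 0], [-0.915, 0.194, 0], 0]
    - [[0, 0, 0], [-0.915, 0.194, 0], 0]
    - [[0, 0, 0], [0, 0, 0], 0]
    - [[0, 0, 0], [0, 0, 0], 0]

```text
t: 4.8
tool_pos: [652.6, -151.3, 449.5]
tool_rot: [-2.428, -1.992, -0.0]
ft_force: [0.5, -0.2, 0.6]
opening: 0.999
grip_force: 0.0
```

Run:
```python
from h import *
s=observe();print(s["tool_pos"],s["tool_rot"],s["joints"].round(3))
R=Ro.from_rotvec(s["tool_rot"]).as_matrix();print(R.round(3), (R.T@(np.array([652.4,-152.3,391])-s["tool_pos"])/25).round(3))
a,_=grab_frame("scene");b,_=grab_frame("top")
a=cv2.resize(a[110:250,200:320],(480,560));b=cv2.resize(b[150:250,310:390],(320,400));o=np.zeros((560,800,3),np.uint8);o[:,:480]=a;o[:400,480:]=b
cv2.imwrite("pics/k1.png",o[:,:,::-1])
```

```text
[ 652.63717733 -151.30595295  449.47451527] [-2.42815740e+00 -1.99239606e+00 -2.27139399e-04] [-0.423  0.348  0.457  1.68   0.     1.345]
[[ 0.195  0.981 -0.   ]
 [ 0.981 -0.195  0.001]
 [ 0.001 -0.    -1.   ]] [-4.200e-02 -1.000e-03  2.339e+00]
```

View pics/k1.png

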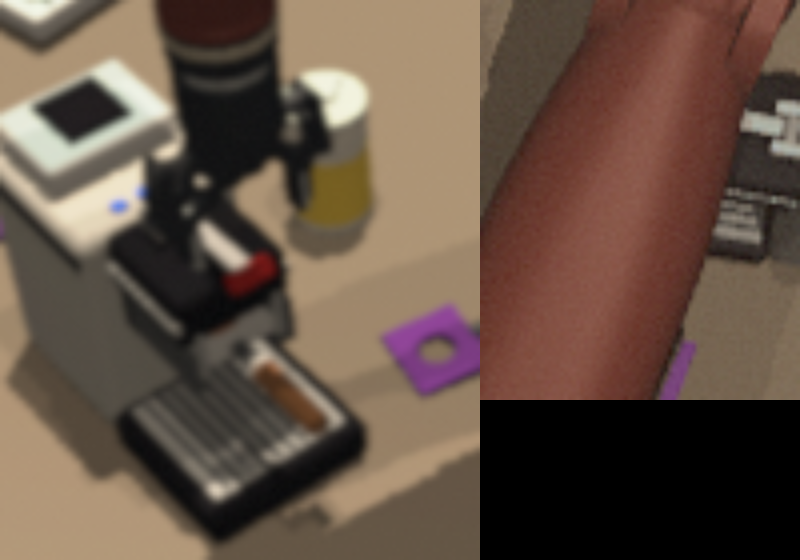

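The picture shows the two fingers straddling the red knob at (250,272), and the tip midpoint projects onto it. I'll lower, close, and see what contact gives.

Request:
arm_command:
  commands:
    - [[0, 0, 0], [0, 0, 0.5], 0]
    - [[0, 0, 0], [0, 0, 0.5], 0]
    - [[0, 0, 0], [0, 0, 0.5], 0]
    - [[0, 0, 0], [-0.04, 0, 0.5], 0]
    - [[0, 0, 0], [0, 0, 0.34], 0]
    - [[0, 0, 0], [0, 0, 0], 0]

```text
t: 5.5
tool_pos: [652.1, -152.7, 389.5]
tool_rot: [-2.427, -1.991, 0.001]
ft_force: [0.2, -0.1, -0.6]
opening: 0.999
grip_force: 0.0
```

Request:
arm_command:
  commands:
    - [[0, 0, 0], [0, 0, 0], 255]
    - [[0, 0, 0], [0, 0, 0], 255]
    - [[0, 0, 0], [0, 0, 0], 255]
    - [[0, 0, 0], [0, 0, 0], 255]
    - [[0, 0, 0], [0, 0, 0], 255]
    - [[0, 0, 0], [0, 0, 0], 255]
    - [[0, 0, 0], [0, 0, 0], 255]
    - [[0, 0, 0], [0, 0, 0], 255]

```text
t: 6.3
tool_pos: [652.5, -153.0, 391.4]
tool_rot: [2.429, 1.992, 0.001]
ft_force: [1.8, -0.4, 3.2]
opening: 0.412
grip_force: 59.6
```

Request:
arm_command:
  commands:
    - [[0, 0, 0], [-0.02, 0, -0.293], 255]
    - [[0, 0, 0], [-0.02, 0, -0.293], 255]
    - [[0, 0, 0], [-0.06, 0, -0.288], 255]
    - [[0, 0, 0], [-0.06, 0, -0.288], 255]
    - [[0, 0, 0], [-0.1, 0, -0.276], 255]
    - [[0, 0, 0], [-0.1, 0, -0.276], 255]
    - [[0, 0, 0], [-0.138, 0, -0.259], 255]
    - [[0, 0, 0], [-0.138, 0, -0.259], 255]

```text
t: 7.1
tool_pos: [649.5, -168.7, 445.5]
tool_rot: [-2.427, -1.991, -0.0]
ft_force: [4.6, -2.7, -9.6]
opening: 0.412
grip_force: 60.6
```

Run:
```python
from h import *
s=observe();print(s["tool_pos"],s["ft_force"].round(1),s["torque"].round(2),s["joints"].round(2),s["opening"])
```

```text
[ 649.50768671 -168.71111993  445.51720855] [ 4.6 -2.7 -9.6] [ 0.02 -1.02 -0.03] [-0.45  0.35  0.45  1.67  0.    1.32] 0.41174684573178577
```

Knob follows with light forces; finish the arc.

Request:
arm_command:
  commands:
    - [[0, 0, 0], [-0.173, 0, -0.238], 255]
    - [[0, 0, 0], [-0.173, 0, -0.238], 255]
    - [[0, 0, 0], [-0.205, 0, -0.211], 255]
    - [[0, 0, 0], [-0.205, 0, -0.211], 255]
    - [[0, 0, 0], [-0.232, 0, -0.18], 255]
    - [[0, 0, 0], [-0.232, 0, -0.18], 255]
    - [[0, 0, 0], [-0.255, 0, -0.146], 255]
    - [[0, 0, 0], [-0.255, 0, -0.146], 255]

```text
t: 7.9
tool_pos: [641.1, -210.6, 484.4]
tool_rot: [-2.426, -1.991, -0.002]
ft_force: [4.8, 2.1, -6.9]
opening: 0.41
grip_force: 60.5
```

Request:
arm_command:
  commands:
    - [[0, 0, 0], [0, 0, 0], 255]
    - [[0, 0, 0], [0, 0, 0], 255]
    - [[0, 0, 0], [0, 0, 0], 255]

```text
t: 8.2
tool_pos: [640.9, -210.8, 484.7]
tool_rot: [-2.428, -1.991, 0.0]
ft_force: [4.9, 0.3, -8.5]
opening: 0.41
grip_force: 61.9
```

Request:
arm_command:
  commands:
    - [[0, 0, 0], [0, 0, 0], 0]
    - [[0, 0, 0], [0, 0, 0], 0]
    - [[0, 0, 0], [0, 0, 0], 0]
    - [[0, 0, 0], [0, 0, 0], 0]
    - [[0, 0, 0], [0, 0, 0], 0]
    - [[0, 0, 0], [0, 0, -0.8], 0]
    - [[0, 0, 0], [0, 0, -0.8], 0]
    - [[0, 0, 0], [1, 0, 0], 0]

```text
t: 9.0
tool_pos: [645.2, -188.4, 528.4]
tool_rot: [2.429, 1.986, 0.001]
ft_force: [0.4, 1.0, 0.3]
opening: 1.003
grip_force: 0.0
```

Request:
arm_command:
  commands:
    - [[0, 0, 0], [1, 0, 0], 0]
    - [[0, 0, 0], [1, 0, 0], 0]
    - [[0, 0, 0], [1, 0, 0], 0]
    - [[0, 0, 0], [0, 0, 1], 0]
    - [[0, 0, 0], [0, 0, 1], 0]
    - [[0, 0, 0], [0, 0, 1], 0]
    - [[0, 0, 0], [0, 0, 1], 0]
    - [[0, 0, 0], [0, 0, 1], 0]

```text
t: 9.8
tool_pos: [660.2, -112.8, 399.9]
tool_rot: [2.429, 1.992, 0.0]
ft_force: [0.2, -0.1, -0.2]
opening: 0.999
grip_force: 0.0
```

Request:
arm_command:
  commands:
    - [[0, 0, 0], [0, 0, 1], 0]
    - [[0, 0, 0], [0, 0, 0.6], 0]
    - [[0, 0, 0], [0, 0, 0], 0]

```text
t: 10.1
tool_pos: [659.8, -112.7, 358.3]
tool_rot: [-2.427, -1.99, 0.003]
ft_force: [-1.3, -0.1, 0.2]
opening: 0.999
grip_force: 0.0
```

Run:
```python
from h import *
s=observe();print(s["tool_pos"],s["tool_rot"],s["joints"].round(3),s["ft_force"].round(1))
R=Ro.from_rotvec(s["tool_rot"]).as_matrix();print((R.T@(np.array([660.1,-113,294])-s["tool_pos"])/25).round(3))
a,_=grab_frame("scene");b,d,c,_=wcam();np.savez("w2.npz",p=b,d=d)
a=cv2.resize(a[100:250,200:300],(400,600));b=cv2.resize(b[150:400,180:460],(400,357));o=np.zeros((600,800,3),np.uint8);o[:,:400]=a;o[:357,400:]=b
cv2.imwrite("pics/k2.png",o[:,:,::-1])
```

```text
[ 659.78692375 -112.70679842  358.34321052] [-2.42660945 -1.99014738  0.00291538] [-0.364  0.318  0.254  1.511  0.     1.404] [-1.3 -0.1  0.2]
[-0.011  0.024  2.574]
```

View pics/k2.png

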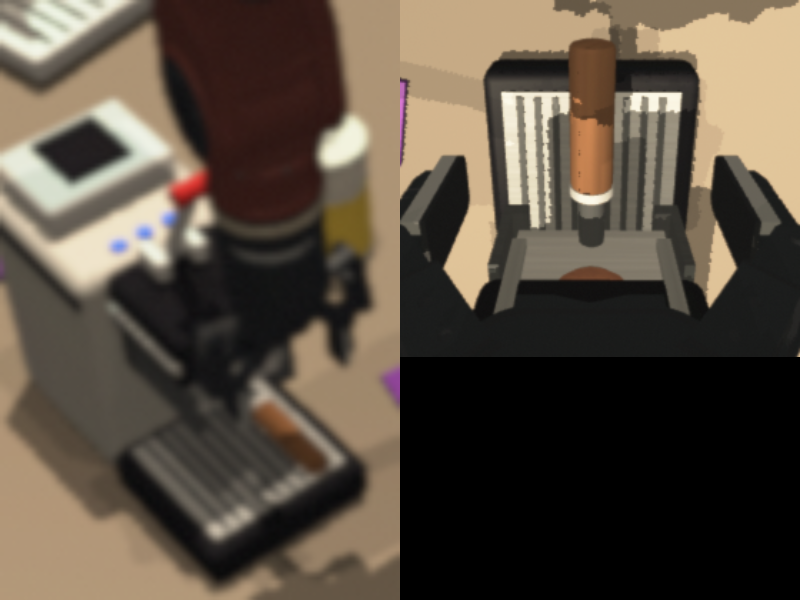

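The pictures show the lever up (scene, knob at (190,185)). In the wrist crop the brown handle at (592,120) is centred between the open fingers and aligned with the tool, and the copper capsule is visible in the plate. I'll check the handle's position in tool axes.

Run:
```python
from h import *
z=np.load("w2.npz");p,d=z["p"],z["d"];c=camera_info("wrist");K=np.array(c["K"]);X=np.array(c["hand_eye"])
H,S,V=[x.astype(int) for x in cv2.split(cv2.cvtColor(p,cv2.COLOR_RGB2HSV))]
m=(H>4)&(H<16)&(S>90)&(d>0);m[:150]=0;m[295:]=0;m[:,:290]=0;m[:,340:]=0
v,u=np.nonzero(m);Z=d[m];P=np.stack([(u-K[0,2])/K[0,0]*Z,(v-K[1,2])/K[1,1]*Z,Z],-1)@X[:3,:3].T+X[:3,3]
P=P[np.abs(P[:,2]-210)<25]
print(len(P),np.percentile(P,[1,50,99],axis=0).round(1))
for a,b in((-25,0),(0,20),(20,45)):
    q=P[(P[:,0]>a)&(P[:,0]<b)];print(a,len(q),np.percentile(q[:,1],[2,50,98]).round(1),np.percentile(q[:,2],[5,50]).round(1))
```

```text
3325 [[-41.3  -9.2 210.8]
 [  0.6   1.5 213.4]
 [ 32.9  12.1 225.1]]
-25 1008 [-8.8  1.5 11.9] [211.2 213.1]
0 904 [-8.7  1.5 11.8] [211.4 213.2]
20 787 [-8.4  1.5 11.6] [211.6 214.4]
```

Request:
arm_command:
  commands:
    - [[0, 0, 0], [0, 0.06, 0.5], 0]
    - [[0, 0, 0], [0, 0, 0.5], 0]
    - [[0, 0, 0], [0, 0, 0.5], 0]
    - [[0, 0, 0], [0, 0, 0.5], 0]
    - [[0, 0, 0], [0, 0, 0.5], 0]
    - [[0, 0, 0], [0, 0, 0.12], 0]
    - [[0, 0, 0], [0, 0, 0], 0]

```text
t: 10.9
tool_pos: [661.6, -113.1, 294.3]
tool_rot: [-2.428, -1.991, 0.001]
ft_force: [0.2, 0.1, 0.4]
opening: 1.002
grip_force: 0.0
```

Request:
arm_command:
  commands:
    - [[0, 0, 0], [0, 0, 0], 255]
    - [[0, 0, 0], [0, 0, 0], 255]
    - [[0, 0, 0], [0, 0, 0], 255]
    - [[0, 0, 0], [0, 0, 0], 255]
    - [[0, 0, 0], [0, 0, 0], 255]
    - [[0, 0, 0], [0, 0, 0], 255]
    - [[0, 0, 0], [0, 0, 0], 255]
    - [[0, 0, 0], [0, 0, 0], 255]

```text
t: 11.7
tool_pos: [661.9, -113.2, 295.4]
tool_rot: [2.429, 1.992, 0.0]
ft_force: [-0.3, 0.4, 0.9]
opening: 0.231
grip_force: 58.5
```

Request:
arm_command:
  commands:
    - [[0, 0, 0], [0.15, 0, 0], 255]
    - [[0, 0, 0], [0.3, 0, 0], 255]
    - [[0, 0, 0], [0.4, 0, 0], 255]
    - [[0, 0, 0], [0.4, 0, 0], 255]
    - [[0, 0, 0], [0.4, 0, 0], 255]
    - [[0, 0, 0], [0.4, 0, 0], 255]
    - [[0, 0, 0], [0.4, 0, 0], 255]
    - [[0, 0, 0], [0.4, 0, 0], 255]

```text
t: 12.5
tool_pos: [675.9, -42.3, 295.1]
tool_rot: [-2.429, -1.992, 0.0]
ft_force: [0.2, -0.1, 0.4]
opening: 0.237
grip_force: 58.6
```

Request:
arm_command:
  commands:
    - [[0, 0, 0], [0.4, 0, 0], 255]
    - [[0, 0, 0], [0.4, 0, 0], 255]
    - [[0, 0, 0], [0.4, 0, 0], 255]
    - [[0, 0, 0], [0.4, 0, 0], 255]
    - [[0, 0, 0], [0.3, 0, 0], 255]
    - [[0, 0, 0], [0.15, 0, 0], 255]
    - [[0, 0, 0], [0, 0, 0], 255]
    - [[0, 0, 0], [0, 0, 0], 255]

```text
t: 13.3
tool_pos: [685.8, 6.8, 295.2]
tool_rot: [2.429, 1.992, -0.0]
ft_force: [-0.5, 0.7, -1.6]
opening: 0.235
grip_force: 58.8
```

Run:
```python
from h import *
s=observe();print(s["tool_pos"],s["tool_rot"],s["joints"].round(3),s["ft_force"].round(1),s["grip_force"])
a,_=grab_frame("scene");b,d,c,_=wcam();
a=cv2.resize(a[100:300,180:340],(400,500));b=cv2.resize(b,(400,250));o=np.zeros((500,800,3),np.uint8);o[:,:400]=a;o[:250,400:]=b
cv2.imwrite("pics/k3.png",o[:,:,::-1])
```

```text
[685.80119063   6.77207135 295.23288515] [ 2.42918993e+00  1.99204993e+00 -2.22724877e-05] [-0.18   0.374  0.207  1.404 -0.     1.588] [-0.5  0.7 -1.6] 58.761799335479736
```

View pics/k3.png

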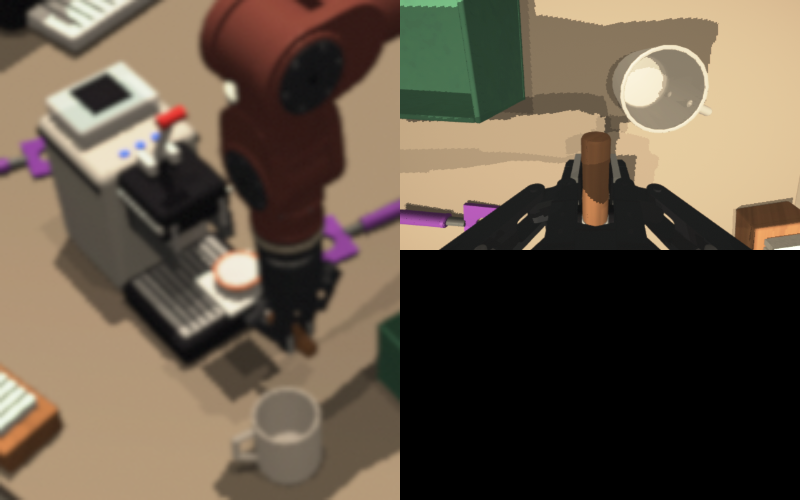

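The pictures show the holder drawn out with the capsule lying in it (scene (237,270)), the lever still up, and the mug clear. Next I'll lift 60 mm, carry it to the bin and yaw 30° so the handle is tangential.

Request:
arm_command:
  commands:
    - [[0, 0, 0], [0, 0, -0.2], 255]
    - [[0, 0, 0], [0, 0, -0.4], 255]
    - [[0, 0, 0], [0, 0, -0.4], 255]
    - [[0, 0, 0], [0, 0, -0.4], 255]
    - [[0, 0, 0], [0, 0, -0.4], 255]
    - [[0, 0, 0], [0, 0, -0.4], 255]
    - [[0, 0, 0], [0, 0, -0.2], 255]
    - [[0, 0, -0.008], [0.19, -0.066, 0], 255]

```text
t: 14.2
tool_pos: [685.4, 11.6, 356.4]
tool_rot: [2.421, 2.001, 0.002]
ft_force: [0.1, -0.8, -2.1]
opening: 0.235
grip_force: 58.7
```

Request:
arm_command:
  commands:
    - [[0, 0, -0.0164], [0.38, -0.133, 0], 255]
    - [[0, 0, -0.0164], [0.38, -0.133, 0], 255]
    - [[0, 0, -0.0164], [0.38, -0.133, 0], 255]
    - [[0, 0, -0.0164], [0.38, -0.133, 0], 255]
    - [[0, 0, -0.0164], [0.38, -0.133, 0], 255]
    - [[0, 0, -0.0164], [0.38, -0.133, 0], 255]
    - [[0, 0, -0.0164], [0.38, -0.133, 0], 255]
    - [[0, 0, -0.0164], [0.38, -0.133, 0], 255]

```text
t: 15.0
tool_pos: [668.5, 91.6, 355.2]
tool_rot: [-2.283, -2.158, -0.0]
ft_force: [0.1, 0.9, -2.0]
opening: 0.233
grip_force: 58.8
```

Request:
arm_command:
  commands:
    - [[0, 0, -0.0164], [0.38, -0.133, 0], 255]
    - [[0, 0, -0.0164], [0.38, -0.133, 0], 255]
    - [[0, 0, -0.0164], [0.38, -0.133, 0], 255]
    - [[0, 0, -0.0164], [0.38, -0.133, 0], 255]
    - [[0, 0, -0.0164], [0.38, -0.133, 0], 255]
    - [[0, 0, -0.0164], [0.38, -0.133, 0], 255]
    - [[0, 0, -0.0164], [0.38, -0.133, 0], 255]
    - [[0, 0, -0.0164], [0.38, -0.133, 0], 255]

```text
t: 15.8
tool_pos: [641.8, 167.4, 355.3]
tool_rot: [-2.137, -2.303, -0.0]
ft_force: [-0.5, -0.1, -1.2]
opening: 0.237
grip_force: 58.8
```

Request:
arm_command:
  commands:
    - [[0, 0, -0.0164], [0.38, -0.133, 0], 255]
    - [[0, 0, -0.0164], [0.38, -0.133, 0], 255]
    - [[0, 0, -0.0164], [0.38, -0.133, 0], 255]
    - [[0, 0, -0.0164], [0.38, -0.133, 0], 255]
    - [[0, 0, -0.0164], [0.38, -0.133, 0], 255]
    - [[0, 0, -0.0164], [0.38, -0.133, 0], 255]
    - [[0, 0, -0.0164], [0.38, -0.133, 0], 255]
    - [[0, 0, -0.0164], [0.38, -0.133, 0], 255]

```text
t: 16.6
tool_pos: [605.5, 239.2, 355.3]
tool_rot: [-1.981, -2.438, -0.0]
ft_force: [-0.3, 0.3, -1.2]
opening: 0.237
grip_force: 58.8
```

Request:
arm_command:
  commands:
    - [[0, 0, -0.0164], [0.38, -0.133, 0], 255]
    - [[0, 0, -0.0164], [0.38, -0.133, 0], 255]
    - [[0, 0, -0.0164], [0.38, -0.133, 0], 255]
    - [[0, 0, -0.0164], [0.38, -0.133, 0], 255]
    - [[0, 0, -0.0164], [0.38, -0.133, 0], 255]
    - [[0, 0, -0.0164], [0.38, -0.133, 0], 255]
    - [[0, 0, -0.008], [0.19, -0.066, 0], 255]
    - [[0, 0, 0], [0, 0, 0], 255]

```text
t: 17.4
tool_pos: [569.3, 293.6, 355.3]
tool_rot: [1.849, 2.54, 0.0]
ft_force: [-0.0, -0.5, -0.5]
opening: 0.232
grip_force: 58.8
```

Run:
```python
from h import *
s=observe();print(s["t"],s["tool_pos"],s["joints"].round(3),s["ft_force"].round(1),s["grip_force"])
R=Ro.from_rotvec(s["tool_rot"]).as_matrix();print(R.round(3))
a,_=grab_frame("scene");b,_=grab_frame("top");cv2.imwrite("pics/k4.png",np.hstack([cv2.resize(a[100:340,200:520],(400,300)),cv2.resize(b[110:350,180:500],(400,300))])[:,:,::-1])
```

```text
17.4 [569.2724388  293.59079399 355.34670628] [0.272 0.224 0.14  1.486 0.    1.531] [-0.  -0.5 -0.5] 58.79556119441986
[[-0.307  0.952  0.   ]
 [ 0.952  0.307  0.   ]
 [ 0.     0.    -1.   ]]
```

View pics/k4.png

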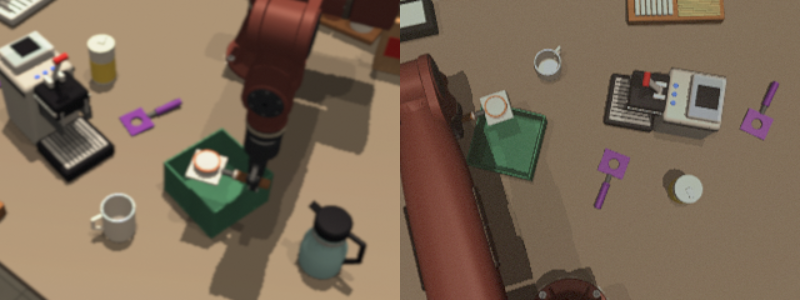

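The views show the holder with its capsule above the bin (scene (207,165), top (497,107)), and everything else undisturbed. I'll tip it about the handle, checking at 37°.

Request:
arm_command:
  commands:
    - [[-0.08, 0, 0], [0, -0.495, 0.02], 255]
    - [[-0.08, 0, 0], [0, -0.495, 0.02], 255]
    - [[-0.08, 0, 0], [0, -0.495, 0.02], 255]
    - [[-0.08, 0, 0], [0, -0.495, 0.02], 255]
    - [[-0.08, 0, 0], [0, -0.495, 0.02], 255]
    - [[-0.08, 0, 0], [0, -0.495, 0.02], 255]
    - [[-0.08, 0, 0], [0, -0.495, 0.02], 255]

```text
t: 18.2
tool_pos: [491.2, 267.2, 331.6]
tool_rot: [1.614, 2.212, 0.64]
ft_force: [-0.5, -0.2, -1.5]
opening: 0.236
grip_force: 59.0
```

Run:
```python
from h import *
s=observe();R=Ro.from_rotvec(s["tool_rot"]).as_matrix();print(s["tool_pos"],s["joints"].round(3),R[:,2].round(3),"grasp",(s["tool_pos"]+155*R[:,2]).round(1))
```

```text
[491.19471427 267.19634061 331.60216797] [ 0.258 -0.465 -0.618  0.855  0.028  1.527] [ 0.509  0.163 -0.845] grasp [570.1 292.4 200.6]
```

Request:
arm_command:
  commands:
    - [[-0.08, 0, 0], [0, -0.39, 0.1], 255]
    - [[-0.08, 0, 0], [0, -0.4, 0.11], 255]

```text
t: 18.4
tool_pos: [478.6, 263.2, 316.0]
tool_rot: [1.534, 2.102, 0.795]
ft_force: [-0.3, -0.3, -2.0]
opening: 0.235
grip_force: 59.0
```

Run:
```python
from h import *
s=observe();R=Ro.from_rotvec(s["tool_rot"]).as_matrix();print(s["tool_pos"],s["joints"].round(3),R[:,2].round(3),"grasp",(s["tool_pos"]+155*R[:,2]).round(1))
```

```text
[478.57385863 263.18231216 316.03449303] [ 0.254 -0.628 -0.804  0.672  0.037  1.529] [ 0.63   0.202 -0.749] grasp [576.3 294.5 199.9]
```

```bash
cat > fk.py <<'E'
import numpy as np
from scipy.optimize import least_squares
J=np.array([[1.095,.105,.096,1.564],[-.423,.348,.457,1.68],[-.45,.35,.45,1.67],[-.364,.318,.254,1.511],[-.18,.374,.207,1.404],[.272,.224,.14,1.486],[.258,-.465,-.618,.855],[.254,-.628,-.804,.672]])
T=np.array([[152.913,580.069,403.924],[652.637,-151.306,449.475],[649.5,-168.7,445.5],[659.787,-112.707,358.34],[685.8,6.77,295.23],[569.27,293.59,355.35],[491.195,267.196,331.6],[478.57,263.18,316.03]])
R=T[:,0]*np.cos(J[:,0])+T[:,1]*np.sin(J[:,0])
def fk(x,j2,j3,p):
    r0,z0,L1,L2,e,L3,h=x;q=j2-j3
    return r0+L1*np.sin(j2)+L2*np.cos(q)+e*np.sin(q)+L3*np.cos(p)+h*np.sin(p),z0+L1*np.cos(j2)-L2*np.sin(q)+e*np.cos(q)-L3*np.sin(p)+h*np.cos(p)
p=J[:,1]-J[:,2]+J[:,3]
def res(x):
    r,z=fk(x,J[:,1],J[:,2],p);return np.r_[r-R,z-T[:,2],1e-3*(np.array(x)-[0,400,400,400,0,100,0])]
f=least_squares(res,[0,400,400,400,0,100,0])
E
python3 - <<'E'
from fk import *
print(f.x.round(1),np.abs(f.fun[:16]).max().round(2))
tl=1.1;pp=np.pi/2-tl
for gr in (20,35,50,65):
  for gz in (170,185,200,230,260,300):
    # target grasp = current grasp + out
    r=R[-1]+np.sin(.72)*155+gr-155*np.sin(tl); z=gz+155*np.cos(tl)
    s=least_squares(lambda q:np.array(fk(f.x,q[0],q[1],pp))-[r,z],[-.7,-.9]);print(gr,gz,s.x.round(3),"j4",(pp-s.x[0]+s.x[1]).round(2),s.cost.round(2))
E
```

```text
[-5.000e-01  2.946e+02  3.363e+02  5.510e+02  4.680e+01  2.672e+02
  1.000e-01] 0.58
20 170 [-0.866 -1.228] j4 0.11 0.0
20 185 [-0.893 -1.213] j4 0.15 0.0
20 200 [-0.915 -1.197] j4 0.19 0.0
20 230 [-0.946 -1.158] j4 0.26 0.0
20 260 [-0.963 -1.112] j4 0.32 0.0
20 300 [-0.969 -1.042] j4 0.4 0.0
35 170 [-0.769 -1.175] j4 0.06 0.0
35 185 [-0.797 -1.163] j4 0.11 0.0
35 200 [-0.821 -1.148] j4 0.14 0.0
35 230 [-0.858 -1.112] j4 0.22 0.0
35 260 [-0.88  -1.069] j4 0.28 0.0
35 300 [-0.893 -1.003] j4 0.36 0.0
50 170 [-0.682 -1.126] j4 0.03 0.0
50 185 [-0.711 -1.114] j4 0.07 0.0
50 200 [-0.736 -1.1  ] j4 0.11 0.0
50 230 [-0.776 -1.067] j4 0.18 0.0
50 260 [-0.803 -1.027] j4 0.25 0.0
50 300 [-0.822 -0.965] j4 0.33 0.0
65 170 [-0.603 -1.078] j4 -0.0 0.0
65 185 [-0.632 -1.067] j4 0.04 0.0
65 200 [-0.658 -1.054] j4 0.07 0.0
65 230 [-0.7   -1.023] j4 0.15 0.0
65 260 [-0.73  -0.985] j4 0.22 0.0
65 300 [-0.754 -0.926] j4 0.3 0.0
```

Run:
```python
from fk import *
for tl,gr,gz in[(.88,8,200),(.96,8,205),(.96,15,210),(.96,20,210),(1.07,30,230),(1.07,40,230),(1.07,40,260),(1.08,45,250)]:
    pp=np.pi/2-tl;r=R[-1]+np.sin(.72)*155+gr-155*np.sin(tl); z=gz+155*np.cos(tl)
    s=least_squares(lambda q:np.array(fk(f.x,q[0],q[1],pp))-[r,z],[-.7,-.9]);print(tl,gr,gz,s.x.round(3),"shift from now: out,up",(r-R[-1]).round(1),(z-T[-1,2]).round(1))
```

```text
0.88 8 200 [-0.771 -0.977] shift from now: out,up -9.3 -17.3
0.96 8 205 [-0.86  -1.066] shift from now: out,up -16.8 -22.1
0.96 15 210 [-0.826 -1.039] shift from now: out,up -9.8 -17.1
0.96 20 210 [-0.801 -1.025] shift from now: out,up -4.8 -17.1
1.07 30 230 [-0.862 -1.094] shift from now: out,up -3.8 -11.6
1.07 40 230 [-0.809 -1.065] shift from now: out,up 6.2 -11.6
1.07 40 260 [-0.83  -1.022] shift from now: out,up 6.2 18.4
1.08 45 250 [-0.806 -1.034] shift from now: out,up 10.5 7.0
```

Request:
arm_command:
  commands:
    - [[-0.08, 0, 0], [0, -0.21, 0.11], 255]
    - [[-0.08, 0, 0], [0, -0.21, 0.11], 255]
    - [[-0.08, 0, 0], [0, -0.21, 0.11], 255]
    - [[0, 0, 0], [0, 0, 0], 255]
    - [[0, 0, 0], [0, 0, 0], 255]
    - [[0, 0, 0], [0, 0, 0], 255]
    - [[0, 0, 0], [0, 0, 0], 255]
    - [[0, 0, 0], [0, 0, 0], 255]

```text
t: 19.2
tool_pos: [474.3, 262.2, 299.9]
tool_rot: [1.407, 1.929, 1.005]
ft_force: [0.3, 1.1, -1.4]
opening: 0.237
grip_force: 59.1
```

Run:
```python
from h import *
s=observe();R=Ro.from_rotvec(s["tool_rot"]).as_matrix();print(s["tool_pos"],s["joints"].round(3),R[:,2].round(3),np.arccos(-R[2,2]),"grasp",(s["tool_pos"]+155*R[:,2]).round(1),"plate",(s["tool_pos"]+155*R[:,2]-107*R[:,0]).round(1))
a,_=grab_frame("scene");b,_=grab_frame("top");cv2.imwrite("pics/k5.png",np.hstack([cv2.resize(a[160:320,280:480],(400,320)),cv2.resize(b[140:300,180:380],(400,320))])[:,:,::-1])
```

```text
[474.30076259 262.21939272 299.88133834] [ 0.252 -0.801 -1.023  0.389  0.049  1.537] [ 0.78   0.251 -0.573] 0.9600820185629065 grasp [595.2 301.1 211. ] plate [627.9 199.2 211. ]
```

View pics/k5.png

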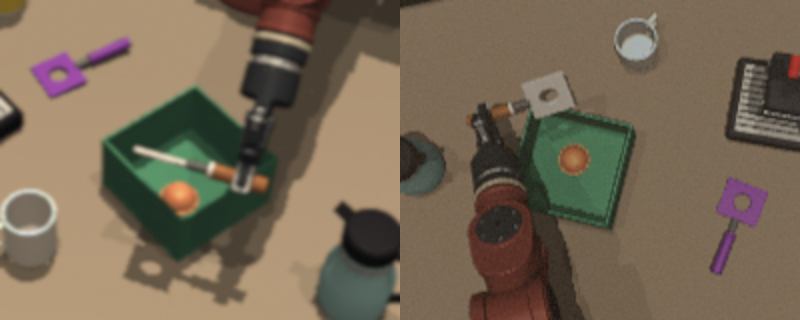

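The capsule lies in the bin (scene (180,197), top (573,158)) and the holder is free at 55°. I'll tip it a little further, rising and moving outward to stay within joint limits.

Request:
arm_command:
  commands:
    - [[-0.04, 0, 0], [0, 0.386, -0.01], 255]
    - [[-0.04, 0, 0], [0, 0.386, -0.01], 255]
    - [[-0.04, 0, 0], [0, 0.386, -0.01], 255]
    - [[0, 0, 0], [0, 0, 0], 255]
    - [[0, 0, 0], [0, 0, 0], 255]
    - [[0, 0, 0], [0, 0, 0], 255]

```text
t: 19.9
tool_pos: [488.0, 266.7, 323.2]
tool_rot: [1.34, 1.839, 1.1]
ft_force: [0.4, -0.9, -1.0]
opening: 0.238
grip_force: 59.1
```

Run:
```python
from h import *
s=observe();R=Ro.from_rotvec(s["tool_rot"]).as_matrix();P=s["tool_pos"]+155*R[:,2]-107*R[:,0];print(s["t"],s["joints"].round(3),s["qvel"].round(3),"tilt",np.degrees(np.arccos(-R[2,2])).round(1),"plate",P.round(1),"dist",np.hypot(*(P[:2]-[525.5,173])).round(1),s["grip_force"],s["ft_force"].round(1))
p,d=grab_frame("top");W=world("top",d);H,S,V=[x.astype(int) for x in cv2.split(cv2.cvtColor(p,cv2.COLOR_RGB2HSV))]
m=(H>4)&(H<16)&(S>120)&(W[...,2]<70)&(np.hypot(W[...,0]-525,W[...,1]-173)<120);print("capsule",m.sum(),np.median(W[m],0).round(1))
# plate tilt by depth in the top view
m=(S<60)&(V>90)&(np.abs(W[...,2]-P[2])<60)&(np.hypot(W[...,0]-P[0],W[...,1]-P[1])<60);Q=W[m];print(m.sum(),Q.mean(0).round(1));n=np.linalg.svd(Q-Q.mean(0))[2][2];print("plate normal tilt",np.degrees(np.arccos(abs(n[2]))).round(1))
```

```text
19.9 [ 0.253 -0.809 -1.034  0.268  0.052  1.543] [ 0.    -0.001 -0.001 -0.005  0.001  0.001] tilt 61.8 plate [650.8 206.7 249.9] dist 129.7 59.08522367477417 [ 0.4 -0.9 -1. ]
capsule 163 [545.5 175.   20.9]
355 [652.1 203.8 252.4]
plate normal tilt 61.6
```

The tilt is 61.8°, and the measured plate normal agrees at 61.6°. The plate is at 250 mm height and 130 mm from the bin's middle, the capsule lies inside the bin, and the lever is up. Handing in.

```bash
python3 -c "
from cell import *
print(hand_in())"
```

```text
the job is handed in; nothing more can be done
None
```

The job is handed in (no verdict was returned): the lever is up, the capsule is in the green bin, and the arm still holds the holder by its handle, tipped about 62° and clear above the bin.

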